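Pour the dishes past a held card

ROBOT

A 6-joint arm with a two-finger parallel gripper is mounted at the origin on a cart in front of the work surface, level with it; the furniture and walls round the work are solid. World frame = base frame: x ahead of the robot, y to its left, z up, the work surface at z = 0. Lengths are in mm, angles in degrees, forces in N, time in s.
With the tool pointing down it reaches from about 300 to 850 mm from the base axis. Payload 4.2 kg.
Tool frame: the origin (TCP) lies at the very end of the fingers, on their centre line; the grasp point (between the pads) lies 19 mm behind it; z points along the fingers, y is the line along which they close (so a half turn about z gives the same grasp; the last joint's range is limited). The gripper opens to 91 mm and grips with 3 to 60 N. Pads are 32 mm wide; open, the fingers measure 118 mm over their backs; the gripper's body (76 mm by 178 mm) begins 60 mm behind the grasp point.
Start: joints at [-72.766, 18.312, 89.639, -0, 72.044, -1.146], TCP at [181.316, -545.681, 213.976] pointing down, gripper open.
Joint ranges: [-177.97, 177.97], [-48.28, 115.42], [12.27, 149.76], [-77.06, 257.06], [2.81, 150.46], [-146.56, 146.56]. Speed limits (degrees/s): [147.25, 147.25, 180, 180, 180, 180].

INTERFACE

Orientations are given as [roll, pitch, yaw] about the fixed x, y, z axes, in that order (R = Rz(yaw) Ry(pitch) Rx(roll)).
In Python, from workcell import env, eyes gives the robot as it stands.
- The arm moves only by the tool send_rows, never from a script. Its argument "targets" is text: rows parted by semicolons, each of 7 numbers parted by spaces: the shift along the tool's x, y, z in m, then the turn, a rotation vector about the tool's x, y, z in degrees, then the opening in per cent of the stroke, from 0 (shut) to 100 (fully open). A call has 1 to 12 rows; each row is the pose to reach, as a shift and turn from the pose commanded when the call began, along the tool's axes at that moment; what a row does not reach only later rows make up. A row lasts 1/12 s, in which the tool goes at most 41.7 mm and 7.16 degrees, less where a joint would pass 70% of its speed; a pose out of reach is approached as far as the arm can. A call with a gripper value outside its range is refused whole. The fingers move at their own pace and stop on an object; "grip_force" is the grip in N (left out, the last holds). Time passes only in rows, so rows that repeat a pose let the fingers close. It gives the time, the measured TCP pose, the force, the opening and the grip force at its end, in the units of the state.
- env.state(): the state, without advancing time (a new reading comes with each control period).
- eyes.grab_frame(name): name is "scene" or "top" or "wrist"; returns a dict with "image" (384x512x3 uint8, blue, green, red), "fovy" (degrees; the focal length in pixels is half the picture's height over the tangent of half this angle, whatever the lens; pixels are square), "cx", "cy" (the principal point, pixels), "D" ([k1, k2, p1, p2, k3] as OpenCV has them; the pictures are not rectified), "eye" and "attitude" of the camera in the world. Camera axes: x right, y up, looking along -z (the intrinsics and any distortion apply to the point x, -y, -z); pixel columns grow to the right and rows downward; lengths in mm; the calibration is good to about 2 mm. A picture is of the moment at which its call begins. There is no depth.
- env.job_done(): hands the job in; it is judged then, once.
The state is a dict: "time_s": time; "qpos": joint angles; "qvel": joint speeds; "effort": joint torques, N m; "ee_pos": TCP position; "ee_rot": TCP orientation; "force": force on the tool from outside, world axes, zero at the start; "torque": the same for the moment, N m; "gripper_width": finger opening in mm; "gripper_force": force on a finger pad.
Only numpy, scipy, OpenCV 4.12 (cv2) and the standard library are available. Lean on these libraries where they do the work, as an engineer would, in place of code of your own. Each camera call takes 0.05 s, during which the arm holds its last target. There are 200 camera calls.

TASK

Take the long sorting card from its slanted stand, hold it on edge on the floor of the tilting pan so that it blocks most of the mouth, slanted so as to lead the three Petri dishes to a narrow gap beside it on the bin's side, and press the pan down with it until all of them have slid out through the gap into the bin. Keep the card across the mouth until they are out and do not touch the dishes with the gripper; then let the pan come back level and put the card fully home in its own stand. Leave the short card, the glass jar in front of the mouth and the other things around where they are.

Things in the scene. Friction and masses are not known exactly. Their poses are not given: they have to be found in the camera images.
- pan_stand: Fixed grey stand of the tilting pan. Origin: on the bench under the pan's hinge axis, midway between the two uprights. x points from the mouth to the back of the pan, y along the hinge axis, z up. The uprights are 165 mm tall, outer faces at y = +-124 mm.
- pan_axis (a point): Aluminium pan turning in the stand; point on the hinge axis, at the top of its flat floor's centre line, 145 mm above the bench, axes as the stand's when level. Floor from x = -130 mm (open mouth, no lip) to +100 mm (back wall), 200 mm wide inside (y = -100 to +100 mm), 5 mm thick; side walls 30 mm high. Very slick (friction about 0.1).
- pan (a joint): Tilt of the pan: 0 level, grows as the mouth goes down, stop at 0.60 rad. A spring holds it level: about 5 N pressed down 90 mm in front of the axis starts it, about 9 N takes it to the stop; let go, it swings back level by itself.
- bin: Fixed grey open bin, 125 x 140 mm outside (its x and y, about parallel to the stand's), 50 mm high, 4 mm walls and floor. Origin: centre of its underside. It stands on the bench just in front of either the +y or the -y half of the pan's mouth.
- jar: Square glass staining jar with a round black lid, 62 x 62 x 92 mm, origin at the centre of its underside; loose, stands in front of the other half of the mouth. A bystander.
- dish1_centre (a point): Closed round Petri dish, 60 mm across, 15 mm high, about 28 g; this point is its centre, half-way up. Starts lying flat on the pan's floor, over or a little behind the hinge axis.
- dish2_centre (a point): Closed round Petri dish, 60 mm across, 15 mm high, about 28 g; this point is its centre, half-way up. Starts lying flat on the pan's floor, over or a little behind the hinge axis.
- dish3_centre (a point): Closed round Petri dish, 60 mm across, 15 mm high, about 28 g; this point is its centre, half-way up. Starts lying flat on the pan's floor, over or a little behind the hinge axis.
- long_card: The long sorting card: white plate 140 mm long (its y) x 70 mm high (its z) x 4 mm thick (its x), slick, with a grey metal handle block on top, 70 mm long (y), 16 mm thick (x), from z = 67 to 95 mm. About 110 g, symmetrical either way round. Origin: middle of its lower edge.
- long_card_grip (a point): Centre of the long card's handle (z = 81 mm of the card), with the card's axes.
- long_card_foot (a point): Middle of the long card's lower edge, with the card's axes.
- long_stand: Fixed laminate stand, 158 mm long (y), whose slot holds the long card leaning about 30 degrees from vertical, top towards the stand's -x (towards the robot). Slot 7 mm wide, 146 mm long, 40 mm deep along the slant. Its plinth is 36 mm tall. Origin: bench level.
- long_stand_slot (a point): Middle of the bottom of the long stand's slot; the fully home card's foot is within about 3 mm of it. Axes are the stand's (z vertical, not along the slant).
- short_card: The short sorting card, of the same make but 95 mm long, in its own shorter stand; a bystander, leave it alone. Origin: middle of its lower edge.
- short_stand: Fixed stand of the short card, 113 mm long. It and the long stand change places between starts.
- sharps: Jar with slotted lid, 65 x 73 mm, at the left; bystander. Origin at its underside.
- dropper: Slim dropper bottle 33 x 102 mm, between the stands and the bin; bystander. Origin at its underside.
- potw: White specimen pot 55 x 70 mm on the warming plate; bystander. Origin at its underside.
- dish1: The dish of point dish1_centre; origin at the centre of its underside.
- dish2: The dish of point dish2_centre; origin at the centre of its underside.
- dish3: The dish of point dish3_centre; origin at the centre of its underside.
Things that resemble listed ones, but are neither listed nor needed, are in the scene too. What is shaped like the dish3 but turquoise is not meant.

How it is judged (in metres and radians):
On the way, in this order (a step that is already met when the one before it is completed fails the run):
1. the long card is lifted out of its stand (height (world z) of long_card_grip above 0.17 m and distance between long_card_foot and long_stand_slot above 0.06 m), for 0.1 s.
2. the held long card stands on the pan's floor across the mouth (x of long_card_foot in the frame of pan_axis between -0.14 and -0.03 m and y of long_card_foot in the frame of pan_axis between -0.06 and 0.06 m and z of long_card_foot in the frame of pan_axis between -0.01 and 0.015 m and angle between the y axis of long_card and the y axis of pan_axis, either way round below 0.85 rad and contact force between the fingers and long_card above 1 N), for 0.2 s.
3. the pan is pressed down and all three dishes have left it while the held card is still across the mouth (all of step 2 and value of joint pan above 0.2 rad and x of each of dish1_centre, dish2_centre, dish3_centre in the frame of pan_axis below -0.13 m), for 0.1 s.
At the end, for the whole second after the job is handed in: All three dishes lie inside the bin's walls with their centres below 55 mm, the pan is back level (under 0.04 rad), and the long card rests in its own stand's slot: foot within 10 mm of the slot's bottom middle, leaning 24 to 36 degrees, in line with the stand (x of dish1_centre in the frame of bin between -0.06 and 0.06 m and y of dish1_centre in the frame of bin between -0.066 and 0.066 m and height (world z) of each of dish1_centre, dish2_centre, dish3_centre below 0.055 m and x of dish2_centre in the frame of bin between -0.06 and 0.06 m and y of dish2_centre in the frame of bin between -0.066 and 0.066 m and x of dish3_centre in the frame of bin between -0.06 and 0.06 m and y of dish3_centre in the frame of bin between -0.066 and 0.066 m and distance between long_card_foot and long_stand_slot below 0.01 m and angle between long_card's own z axis and vertical between 0.42 and 0.63 rad and angle between the y axis of long_card and the y axis of long_stand, either way round below 0.1 rad and value of joint pan below 0.04 rad and linear speed of long_card below 0.02 m/s); the robot touches nothing.
It fails at once if the gripper touches a dish (contact force between the fingers and dish1 above 1 N or contact force between the fingers and dish2 above 1 N or contact force between the fingers and dish3 above 1 N).
It fails at once if a bystander is moved more than 30 mm (distance of any of jar, sharps, dropper, potw, short_card from where it was at the start of the episode above 0.03 m).
It fails at once if a bystander is tipped over (angle between any of jar, sharps, dropper, potw's own z axis and vertical above 0.5 rad).
It also fails if it takes over 58 s, if anything falls off the work surface, if the arm or the gripper's body presses on something with over 40 N, if the wrist force passes 120 N, or if a joint passes its speed limit or range.

## Working session

There is one attempt and no reset: what is moved stays moved. The work goes in short steps, Python scripts to look and compute and a tool call to move; the robot and the scene stay as the last step left them, time stands still between calls to the robot, and variables do not carry over. Pictures are saved under pics/ and viewed, at most 10 in all, crops included, and the job is handed in when it is done.

Besides the shell and the picture viewer there is one more tool, called after "Call:" as name(argument=value, ...) on one line, values as JSON. send_rows: Moves the arm, as the interface text tells. Its arguments: {"type":"object","properties":{"targets":{"type":"string"},"grip_force":{"type":"number"}},"required":["targets"]}

```bash
ls; mkdir -p pics
cat > h.py <<'E'
import numpy as np, cv2
from workcell import env, eyes
from scipy.spatial.transform import Rotation as R
def cam(n):
    f=eyes.grab_frame(n); return f
def K(f):
    h=f["image"].shape[0]; fl=h/2/np.tan(np.radians(f["fovy"])/2)
    return np.array([[fl,0,f["cx"]],[0,fl,f["cy"]],[0,0,1.]])
def Rc(f):
    a=np.array(f["attitude"],float)
    return a if a.shape==(3,3) else R.from_euler('xyz',a,degrees=True).as_matrix()
def ray(f,uv):
    p=cv2.undistortPoints(np.array(uv,float).reshape(-1,1,2),K(f),np.array(f["D"],float)).reshape(-1,2)
    d=np.c_[p[:,0],-p[:,1],-np.ones(len(p))]@Rc(f).T
    return np.array(f["eye"],float),d
def onz(f,uv,z):
    e,d=ray(f,uv); return e+d*((z-e[2])/d[:,2])[:,None]
def proj(f,P):
    c=(np.atleast_2d(P)-np.array(f["eye"],float))@Rc(f)
    q=np.c_[c[:,0],-c[:,1],-c[:,2]]
    return cv2.projectPoints(q.reshape(-1,1,3),np.zeros(3),np.zeros(3),K(f),np.array(f["D"],float))[0].reshape(-1,2)
def tri(f1,a,f2,b):
    e1,d1=ray(f1,a);e2,d2=ray(f2,b);out=[]
    for x,y in zip(d1,d2):
        s=np.linalg.lstsq(np.c_[x,-y],e2-e1,rcond=None)[0]
        p,q=e1+s[0]*x,e2+s[1]*y; out.append(np.r_[(p+q)/2,np.linalg.norm(p-q)])
    return np.array(out)
E
python3 - <<'E'
from h import *
import pickle
F={}
for n in("top","scene"):
    f=cam(n);F[n]=f;print(n,f["fovy"],f["cx"],f["cy"],f["D"],f["eye"],f["attitude"])
    cv2.imwrite(f"pics/{n}0.png",cv2.resize(f["image"],(800,600),interpolation=cv2.INTER_CUBIC))
pickle.dump(F,open("F0.pkl","wb"))
print(env.state())
E
```

```text
pics
top 50.537436301219884 258.65599893299606 188.97896719296807 [0.04140497 0.         0.         0.         0.        ] [ 316.33395306  -26.72243549 1460.14557979] [ 10.66616711  -0.36871375 -90.07329997]
scene 55.776856263554016 246.12965175848575 194.8313110738926 [0.0255457 0.        0.        0.        0.       ] [ -365.1704996  -1010.52308238   818.95600728] [ 6.28840745e+01  2.86801454e-02 -4.34466366e+01]
{'time_s': 0.1, 'qpos': array([-7.27644613e+01,  1.83487678e+01,  8.96984804e+01, -1.14870502e-03,
        7.20433712e+01, -1.14490247e+00]), 'qvel': array([-0.01602367, -0.18743935, -0.13094292,  0.00595473,  0.03355904,
       -0.10702001]), 'effort': array([ 4.52720042e-04, -4.13331699e+01, -2.32510096e+01,  7.29586976e-02,
        4.21954854e-02, -4.91246135e-05]), 'ee_pos': array([ 181.18588884, -545.24404529,  213.2027712 ]), 'ee_rot': array([-1.79909377e+02, -7.18690531e-04,  1.83807956e+01]), 'force': array([ 0.73636965, -0.90308574, -0.45124983]), 'torque': array([-0.01665577, -0.01371528,  0.00169168]), 'gripper_force': 0.0, 'gripper_width': 91.01861002094634}
```

View pics/top0.png

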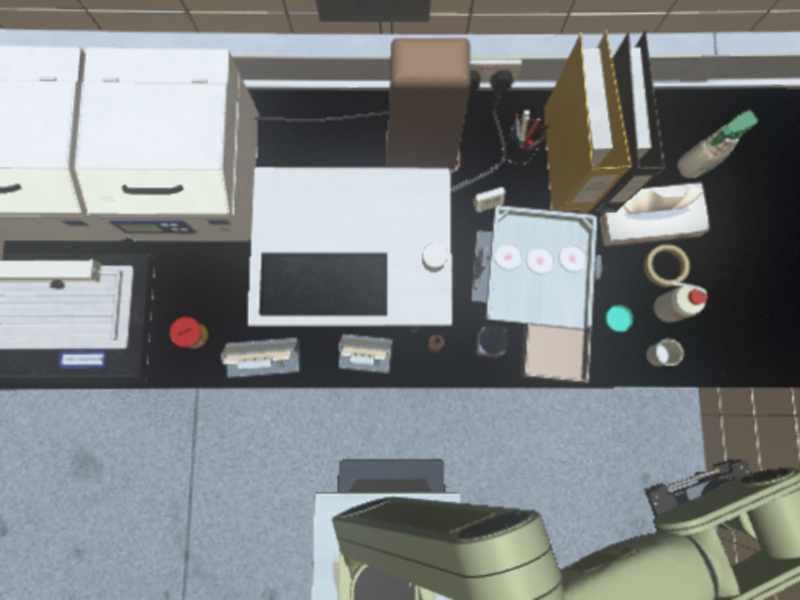

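View pics/scene0.png

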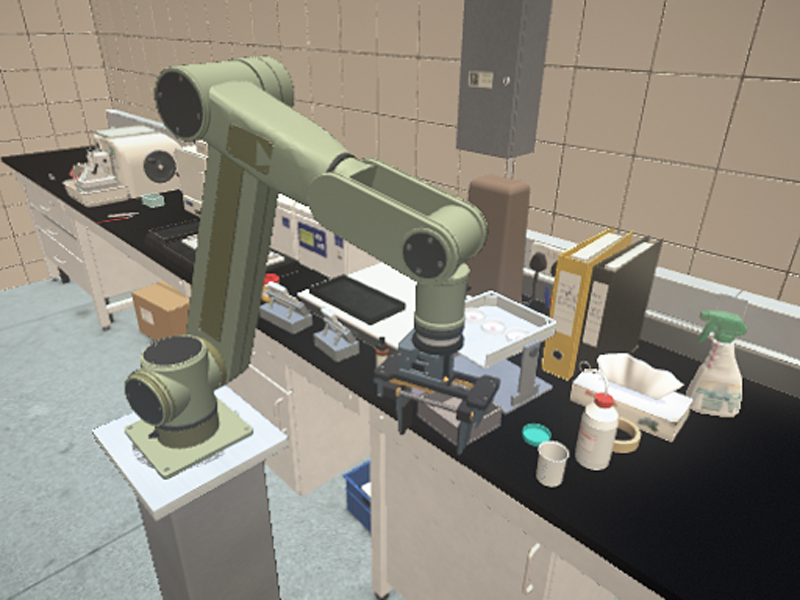

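Top view shows the long stand at (262,357), clearly wider than the short one at (365,352). The pan is around (540,265) with white dishes at (508,257), (540,260) and (572,258). The bin is at (558,352) on the pan's -y (right) side, and the jar is at (492,341). The turquoise dish at (619,318) is the decoy. I'll enlarge to confirm.

Run:
```python
from h import *
import pickle
F=pickle.load(open("F0.pkl","rb"));im=F["top"]["image"]
a=cv2.resize(im[205:250,135:265],(780,270),interpolation=cv2.INTER_CUBIC)
b=cv2.resize(im[125:250,295:395],(400,500)[::1],interpolation=cv2.INTER_CUBIC)
c=np.zeros((590,800,3),np.uint8);
cv2.imwrite("pics/a.png",a)
b=cv2.resize(im[125:250,295:425],(624,600),interpolation=cv2.INTER_CUBIC);cv2.imwrite("pics/b.png",b)
```

```text
(no output)
```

View pics/a.png

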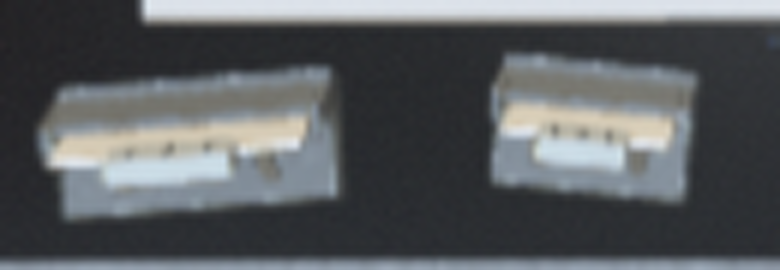

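View pics/b.png

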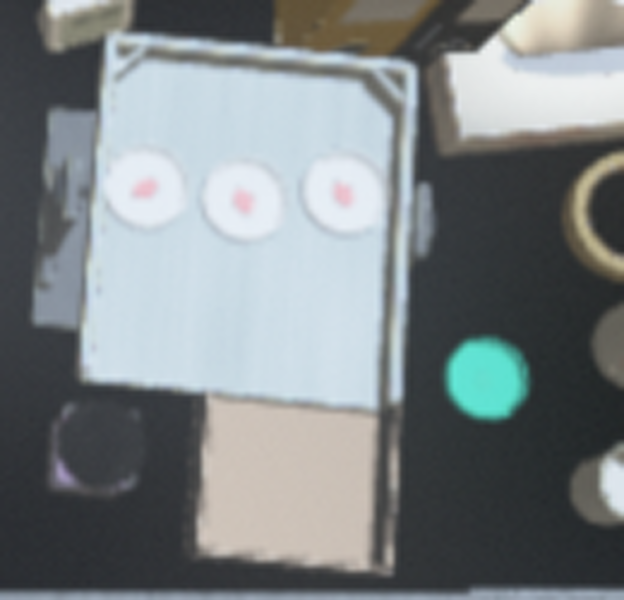

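Crops confirm this: the long card has the 6x-crop handle at (103..232, 152..187). The three white dishes with pink labels are at (144,188), (242,201) and (344,194), and the turquoise one at (487,378) is excluded. The mouth faces the robot, with the bin in front of the right (-y) half and the jar in front of the left.

Run:
```python
from h import *
import pickle
np.set_printoptions(precision=1,suppress=True)
F=pickle.load(open("F0.pkl","rb"));f=F["top"]
B=lambda p:np.array(p)/4.8+[295-.4,125-.4]
A=lambda p:np.array(p)/6+[135-.42,205-.42]
print("pan wall tops BL,BR,FL,FRouter",onz(f,B([[108,35],[415,62],[81,382],[403,402]]),175))
print("floor FR, FLish",onz(f,B([[378,409],[84,382]]),145))
d=onz(f,B([[144,188],[242,201],[344,194]]),160);print("dishes",d)
print("bin top corners",onz(f,B([[207,397],[398,412],[393,573],[195,556]]),50))
print("jar lid",onz(f,B([[99,447]]),92))
print("upright bases (plate?)",onz(f,B([[48,108],[32,325],[428,182],[425,258]]),0))
g=onz(f,A([[103,165],[230,152],[232,175],[105,188]]),36+70)
print("handle",g,g.mean(0))
print("stand top edges",onz(f,A([[62,90],[330,68]]),36),onz(f,A([[65,218],[340,196]]),36))
print("short stand",onz(f,A([[505,55],[695,72],[685,200],[492,183]]),36))
print("card upper edge",onz(f,A([[45,165],[303,145],[45,150],[308,118]]),80))
print("dropper",onz(f,[[279,219]],102),"potw",onz(f,[[278,165]],80))
```

```text
pan wall tops BL,BR,FL,FRouter [[ 750.1 -228.4  175. ]
 [ 730.4 -437.7  175. ]
 [ 509.  -203.9  175. ]
 [ 495.6 -416.6  175. ]]
floor FR, FLish [[ 495.  -408.6  145. ]
 [ 513.5 -210.1  145. ]]
dishes [[ 645.6 -252.5  160. ]
 [ 636.4 -319.2  160. ]
 [ 641.3 -389.   160. ]]
bin top corners [[ 516.7 -312.6   50. ]
 [ 505.8 -450.5   50. ]
 [ 389.8 -440.3   50. ]
 [ 401.6 -299.5   50. ]]
jar lid [[ 475.2 -226.8   92. ]]
upright bases (plate?) [[ 750.  -207.8    0. ]
 [ 579.  -191.9    0. ]
 [ 690.7 -498.3    0. ]
 [ 630.9 -492.7    0. ]]
handle [[426.4 317.8 106. ]
 [433.4 248.5 106. ]
 [420.7 246.9 106. ]
 [413.8 316.1 106. ]] [423.6 282.3 106. ]
stand top edges [[475.8 361.4  36. ]
 [488.4 206.4  36. ]] [[401.7 355.8  36. ]
 [413.9 198.3  36. ]]
short stand [[495.9 104.3  36. ]
 [485.8  -7.1  36. ]
 [411.2  -1.5  36. ]
 [421.2 110.5  36. ]]
card upper edge [[428.6 356.7  80. ]
 [439.5 213.   80. ]
 [437.  357.2  80. ]
 [454.7 210.7  80. ]]
dropper [[ 469.7 -103.8  102. ]] potw [[ 661.5 -103.6   80. ]]
```

```bash
cat >> h.py <<'E'
def cardR(yaw,lean=0):   # card axes; lean = top towards card -x
    return R.from_euler('z',yaw,degrees=True)*R.from_euler('y',-lean,degrees=True)
FLIP=R.from_matrix(np.array([[0,1,0],[1,0,0],[0,0,-1.]]))  # tool x=card y, y=card x, z=-card z
def now():
    s=env.state(); return np.array(s["ee_pos"]),R.from_euler('xyz',s["ee_rot"],degrees=True)
def go(p,Rt,ref=None):
    p0,R0=ref or now()
    d=R0.inv().apply(np.array(p)-p0)/1000; w=(R0.inv()*Rt).as_rotvec(degrees=True)
    n=max(np.linalg.norm(d)/.0417,np.linalg.norm(w)/7.16)
    print(np.round(np.r_[d,w],4).tolist(),"rows",round(n,1))
E
python3 - <<'E'
from h import *
p0,R0=now()
go([300,-130,270],R0)
go([378,285,200],cardR(4.6,30)*FLIP)
E
```

```text
[0.2437, -0.3567, -0.0562, 0.0, 0.0, 0.0] rows 10.4
[0.4486, -0.7258, 0.0144, -25.4788, 19.867, -74.3823] rows 20.5
```

Call:
send_rows(targets="0.244 -0.357 -0.056 0 0 -30 45;0.244 -0.357 -0.056 0 0 -30 45;0.244 -0.357 -0.056 0 0 -30 45;0.244 -0.357 -0.056 0 0 -30 45;0.244 -0.357 -0.056 0 0 -30 45;0.244 -0.357 -0.056 0 0 -30 45;0.244 -0.357 -0.056 0 0 -30 45;0.244 -0.357 -0.056 0 0 -30 45;0.244 -0.357 -0.056 0 0 -30 45;0.244 -0.357 -0.056 0 0 -30 45;0.244 -0.357 -0.056 0 0 -30 45", grip_force=40)

```text
time_s: 1.02
ee_pos: [300.3, -126.4, 270.4]
ee_rot: [180.0, -0.1, 48.5]
force: [0.0, -0.3, -0.4]
gripper_width: 41.0
gripper_force: 0.0
```

Run:
```python
from h import *
s=env.state();print(s["ee_pos"],s["ee_rot"],s["time_s"])
go([378,285,200],cardR(4.6,30)*FLIP)
```

```text
[ 300.32228308 -126.40980162  270.40973302] [ 1.79997140e+02 -1.07309613e-01  4.85310868e+01] 1.0167
[0.3596, -0.2142, 0.0711, -28.3058, 11.9563, -45.0133] rows 10.2
```

Call:
send_rows(targets="0.36 -0.214 0.071 -28.3 12 -45 45;0.36 -0.214 0.071 -28.3 12 -45 45;0.36 -0.214 0.071 -28.3 12 -45 45;0.36 -0.214 0.071 -28.3 12 -45 45;0.36 -0.214 0.071 -28.3 12 -45 45;0.36 -0.214 0.071 -28.3 12 -45 45;0.36 -0.214 0.071 -28.3 12 -45 45;0.36 -0.214 0.071 -28.3 12 -45 45;0.36 -0.214 0.071 -28.3 12 -45 45;0.36 -0.214 0.071 -28.3 12 -45 45;0.36 -0.214 0.071 -28.3 12 -45 45;0.36 -0.214 0.071 -28.3 12 -45 45")

```text
time_s: 2.02
ee_pos: [379.6, 285.2, 197.9]
ee_rot: [150.1, 0.0, 94.7]
force: [-0.9, 0.0, -0.8]
gripper_width: 41.2
gripper_force: 0.0
```

Run:
```python
from h import *
import pickle
s=env.state();print(s["ee_pos"],s["ee_rot"],s["time_s"])
f=cam("wrist");pickle.dump(f,open("W1.pkl","wb"));print(f["eye"],f["attitude"],f["fovy"])
print("tcp px",proj(f,[s["ee_pos"]]))
cv2.imwrite("pics/w1.png",cv2.resize(f["image"],(800,600),interpolation=cv2.INTER_CUBIC))
```

```text
[379.5796968  285.24253585 197.92939086] [1.50123276e+02 4.72440952e-02 9.47267239e+01] 2.0167
[288.09647033 353.68804714 346.57190558] [-15.56016016 -29.89116651   4.7598946 ] 64.00059561688964
tcp px [[258.70896721 234.28486628]]
```

View pics/w1.png

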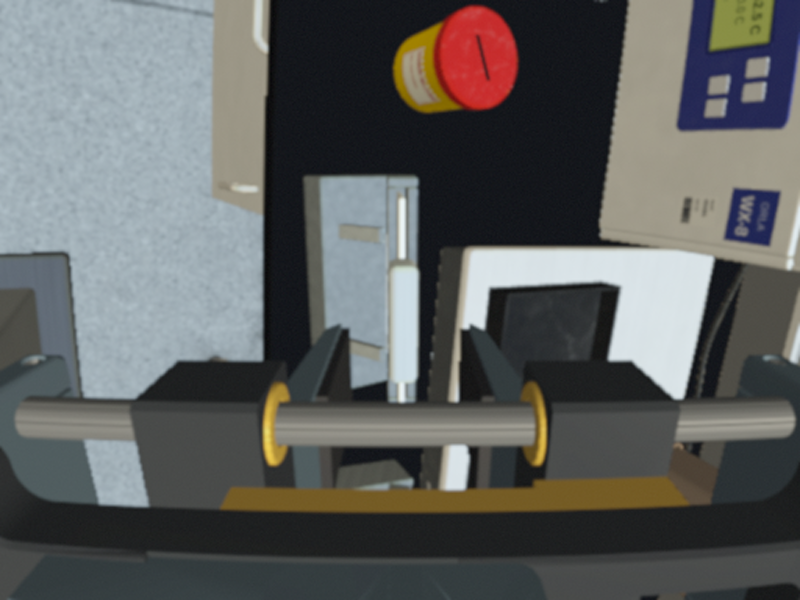

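The wrist view looks along the card. The handle spans (389–418, 263–382), with centre about (403.5,322.5). The white card strip runs at x≈397–408, with its upper end at y≈190. Next I'll triangulate with the top view.

Run:
```python
from h import *
import pickle
np.set_printoptions(precision=1,suppress=True)
f=pickle.load(open("F0.pkl","rb"))["top"];w=pickle.load(open("W1.pkl","rb"))
A=lambda p:np.array(p)/6+[135-.42,205-.42]
W=lambda p:np.array(p)*.64-.18
print(tri(f,A([[104,176],[231,164]]),w,W([[403.5,263],[403.5,382]])))
# colour check of handle extents in wrist
im=w["image"];g=im.max(2).astype(int)
print("row 205:",g[205,240:275]);print("row140",g[140,240:275]);print("col258",g[155:260,258])
s=np.array([379.58,285.24,197.93]);T=(cardR(4.6,30)*FLIP)
for z in(75,85,95,105): print(z,onz(w,W([[403.5,263],[403.5,382]]),z))
```

```text
[[418.9 312.1 124.8   0.1]
 [424.5 243.  126.4   1.6]]
row 205: [167 167 169 171 173 175 184 184 154 154 182 198 209 221 228 229 229 229
 228 229 230 230 229 229 228 224 203 152  77  32  25  26  27  25  26]
row140 [174 174 174 175 175 174 164 142 145 165 173 172 168 152 163 207 234 244
 234 189 131 139 165 173 173 166 142  96  46  27  27  26  26  25  25]
col258 [235 235 235 235 235 235 235 235 235 225 189 147 128 128 142 176 205 218
 221 222 227 229 229 229 229 229 229 229 229 229 229 229 229 229 229 229
 229 229 229 229 229 229 229 229 229 229 229 228 228 228 228 228 229 228
 229 228 229 229 229 229 229 228 228 228 228 228 228 228 228 228 228 228
 228 228 228 228 228 228 228 228 228 228 227 228 228 228 227 226 222 219
 219 221 222 222 222 222 222 222 223 225 227 212 162  88  63]
75 [[448.3 302.8  75. ]
 [455.4 216.7  75. ]]
85 [[442.4 304.7  85. ]
 [449.2 221.7  85. ]]
95 [[436.5 306.5  95. ]
 [443.1 226.8  95. ]]
105 [[430.6 308.4 105. ]
 [436.9 231.8 105. ]]
```

Run:
```python
from h import *
go([438,277.6,97],cardR(4.6,30)*FLIP)
```

```text
[-0.0095, 0.0004, 0.1166, -0.1681, 0.1251, 0.077] rows 2.8
```

Call:
send_rows(targets="-0.01 0 0.05 0 0 0 45;-0.01 0 0.07 0 0 0 45;-0.01 0 0.09 0 0 0 45;-0.01 0 0.105 0 0 0 45;-0.01 0 0.117 0 0 0 45;-0.01 0 0.117 0 0 0 45;-0.01 0 0.117 0 0 0 45")

```text
time_s: 2.65
ee_pos: [438.2, 274.1, 97.4]
ee_rot: [150.1, 0.1, 94.3]
force: [0.7, -0.0, -0.3]
gripper_width: 40.7
gripper_force: 0.0
```

Call:
send_rows(targets="0 0 0 0 0 0 20;0 0 0 0 0 0 10;0 0 0 0 0 0 0;0 0 0 0 0 0 0;0 0 0 0 0 0 0;0 0 0 0 0 0 0;0 0 0 0 0 0 0", grip_force=50)

```text
time_s: 3.23
ee_pos: [437.1, 275.7, 97.3]
ee_rot: [150.1, 0.0, 94.4]
force: [-7.3, 0.8, 2.9]
gripper_width: 16.2
gripper_force: 50.0
```

Call:
send_rows(targets="0 0 -0.01 0 0 0 0;0 0 -0.025 0 0 0 0;0 0 -0.045 0 0 0 0;0 0 -0.065 0 0 0 0;0 0 -0.09 0 0 0 0;0 0 -0.12 0 0 0 0;0 0 -0.15 0 0 0 0;0 0 -0.15 0 0 0 0;0 0 -0.15 0 0 0 0")

```text
time_s: 3.98
ee_pos: [363.5, 270.7, 229.0]
ee_rot: [149.9, -0.1, 94.5]
force: [-0.2, -0.1, -1.9]
gripper_width: 15.8
gripper_force: 50.0
```

Run:
```python
from h import *
import pickle
np.set_printoptions(precision=1,suppress=True)
p,Rt=now();print(p)
w=cam("wrist");pickle.dump(w,open("W2.pkl","wb"))
g=w["image"].max(2).astype(int);print("tcp px",proj(w,[p]))
print("col258",g[90:260,258])
# handle top is ~30mm behind tcp; project +x end candidates
for o in (33,35,37): print(o,proj(w,[p+Rt.apply([o,0,-30]),p+Rt.apply([-o,0,-30])]), "card end",proj(w,[p+Rt.apply([o+35,0,0])]))
cv2.imwrite("pics/w2.png",cv2.resize(w["image"],(800,600)))
```

```text
[363.5 270.7 229. ]
tcp px [[258.7 234.3]]
col258 [ 25  24  23  26  26  24  24  23  30  64 118 152 166 168 163 150 129 113
 107 107 111 120 134 156 192 219 230 234 235 235 235 235 235 235 235 235
 235 235 235 235 235 235 235 235 235 235 235 235 235 235 235 235 235 235
 235 235 235 235 235 235 235 235 235 235 235 235 235 235 235 235 235 235
 234 235 234 234 235 235 235 235 235 234 234 234 235 235 235 235 235 225
 190 143 119 118 120 121 120 123 125 127 136 157 178 197 209 212 213 213
 213 217 220 221 222 222 222 222 222 222 222 222 222 222 222 221 222 222
 222 222 222 222 221 222 222 221 222 221 222 221 221 221 221 221 222 222
 221 222 222 222 222 221 222 222 221 222 222 222 222 221 221 221 221 221
 221 221 222 219 203 153  83  57]
33 [[258.7 196.3]
 [258.7 312.1]] card end [[258.7 119.2]]
35 [[258.7 192.3]
 [258.7 315.1]] card end [[258.7 115.5]]
37 [[258.7 188.3]
 [258.7 318.1]] card end [[258.7 111.7]]
```

View pics/w2.png

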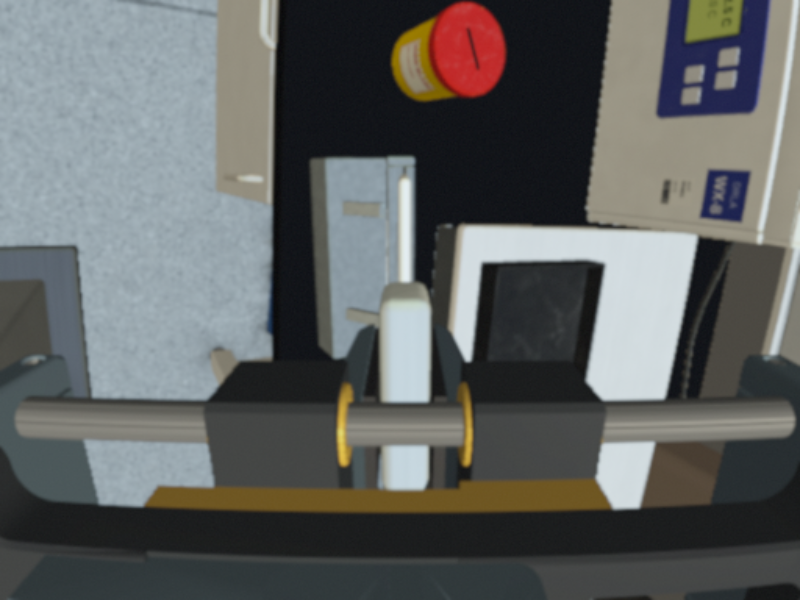

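The card is held centred: the handle end is near (403,300) and the card end near (404,178), within about 1 mm of the TCP. Now I'll carry it to the pan.

```bash
cat >> h.py <<'E'
AX=np.array([633.7,-321.4,145.]);PY=-5.3;RP=R.from_euler('z',PY,degrees=True);TZ=65.
def inpan(foot,th,phi,tz=None):   # tcp pose for card foot in pan frame, pan tilt phi deg
    Rt=RP*R.from_euler('y',-phi,degrees=True)
    C=Rt*R.from_euler('z',-th,degrees=True)
    return AX+Rt.apply(np.array(foot,float)+[0,0,TZ if tz is None else tz]),C*FLIP
E
python3 - <<'E'
from h import *
p,r=inpan([-85,32,70],35,0);print(p)
p0,_=now()
m=p0+.45*(p-p0);m[2]=285;print(m);go(m,cardR(-18,8)*FLIP); go(p,r)
go(p,r,ref=(m,cardR(-18,8)*FLIP))
E
```

```text
[ 552.01925945 -281.68530973  280.        ]
[448.24805387  21.71702592 285.        ]
[-0.2541, 0.0852, -0.0173, 21.658, -7.3339, 21.3947] rows 6.4
[-0.5647, 0.1518, 0.027, 28.3919, -11.676, 43.7408] rows 14.0
[-0.2565, 0.1899, 0.0317, 7.8987, -1.5568, 22.2636] rows 7.7
```

Call:
send_rows(targets="-0.254 0.085 -0.017 21.7 -7.3 21.4 0;-0.254 0.085 -0.017 21.7 -7.3 21.4 0;-0.254 0.085 -0.017 21.7 -7.3 21.4 0;-0.254 0.085 -0.017 21.7 -7.3 21.4 0;-0.254 0.085 -0.017 21.7 -7.3 21.4 0;-0.254 0.085 -0.017 21.7 -7.3 21.4 0;-0.254 0.085 -0.017 21.7 -7.3 21.4 0;-0.254 0.085 -0.017 21.7 -7.3 21.4 0")

```text
time_s: 4.7
ee_pos: [449.9, 17.8, 283.6]
ee_rot: [172.1, 0.1, 71.6]
force: [0.1, 1.0, -0.9]
gripper_width: 15.7
gripper_force: 50.0
```

Call:
send_rows(targets="-0.257 0.19 0.032 7.9 -1.6 22.3 0;-0.257 0.19 0.032 7.9 -1.6 22.3 0;-0.257 0.19 0.032 7.9 -1.6 22.3 0;-0.257 0.19 0.032 7.9 -1.6 22.3 0;-0.257 0.19 0.032 7.9 -1.6 22.3 0;-0.257 0.19 0.032 7.9 -1.6 22.3 0;-0.257 0.19 0.032 7.9 -1.6 22.3 0;-0.257 0.19 0.032 7.9 -1.6 22.3 0;-0.257 0.19 0.032 7.9 -1.6 22.3 0;-0.257 0.19 0.032 7.9 -1.6 22.3 0")

```text
time_s: 5.53
ee_pos: [551.9, -282.4, 276.2]
ee_rot: [-179.6, 0.1, 49.5]
force: [0.1, 0.6, -0.6]
gripper_width: 15.7
gripper_force: 50.0
```

Run:
```python
from h import *
import pickle
s=env.state();print(s["ee_pos"],s["ee_rot"],s["force"],s["gripper_width"],s["time_s"])
w=cam("wrist");pickle.dump(w,open("W3.pkl","wb"))
# expected pan corners & dishes projected
im=cv2.resize(w["image"],(800,600))
P=lambda l:AX+RP.apply(np.array(l,float))
for l in ([-130,100,0],[-130,-100,0],[0,100,30],[0,100,0],[100,100,30],[100,-100,30],[5.4,69.7,15],[2.5,2,15],[13.9,-66.6,15],[-85+40,32+57.3,0],[-85-40,32-57.3,0]):
    u=(proj(w,[P(l)])[0]+.5)*1.5625; cv2.circle(im,tuple(np.int32(u)),4,(0,0,255),1)
cv2.imwrite("pics/w3.png",im)
```

```text
[ 551.88920778 -282.40177375  276.1564577 ] [-1.79649099e+02  9.37313915e-02  4.95238004e+01] [ 0.05442945  0.6338108  -0.63240215] 15.677482073424471 5.5333
```

View pics/w3.png

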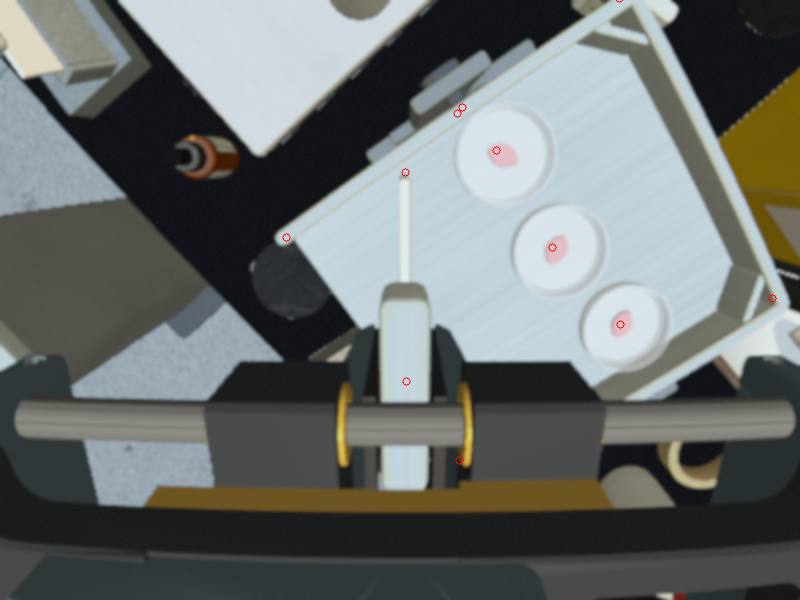

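The wrist view shows the dishes at (504,156), (558,250), (624,324) and the mouth's left inner corner at about (298,240). My predictions are off by 5–10 px, so I'll refine once.

Run:
```python
from h import *
import pickle
np.set_printoptions(precision=1,suppress=True)
w=pickle.load(open("W3.pkl","rb"));f=pickle.load(open("F0.pkl","rb"))["top"]
W=lambda p:np.array(p)*.64-.18
B=lambda p:np.array(p)/4.8+[295-.4,125-.4]
L=lambda q:RP.inv().apply(np.atleast_2d(q)[:,:3]-AX)
a=onz(w,W([[504,156],[558,250],[624,324]]),160);print("dish w",a,L(a))
print("tri",tri(f,B([[144,188],[242,201],[344,194]]),w,W([[504,156],[558,250],[624,324]])))
print("corner L floor",L(onz(w,W([[298,240]]),145)),"wall top outer",L(onz(w,W([[277,238],[619,0]]),175)),"wall top inner",L(onz(w,W([[300,238],[640,15]]),175)),"floor mouth edge 2nd",L(onz(w,W([[363,322]]),145)),"BR in/out",L(onz(w,W([[788,302]]),175)))
print("eye",w["eye"])
```

```text
dish w [[ 646.9 -258.3  160. ]
 [ 638.5 -323.5  160. ]
 [ 643.5 -390.4  160. ]] [[  7.3  64.1  15. ]
 [  4.9  -1.6  15. ]
 [ 16.1 -67.8  15. ]]
tri [[ 653.9 -260.8  122.9    4.2]
 [ 635.8 -318.8  168.9    4.3]
 [ 642.2 -389.2  161.2    2.4]]
corner L floor [[-125.1   94.3    0. ]] wall top outer [[-126.   102.1   30. ]
 [  99.2   98.9   30. ]] wall top inner [[-115.1   94.3   30. ]
 [ 105.    86.3   30. ]] floor mouth edge 2nd [[-123.8   26.2    0. ]] BR in/out [[ 108.1 -109.3   30. ]]
eye [ 601.4 -225.3  447.4]
```

```bash
sed -i 's/633.7,-321.4/637.4,-325.2/' h.py
python3 - <<'E'
from h import *
go(*inpan([-85,32,8],35,0))
E
```

```text
[-0.0006, 0.0061, 0.059, -0.3099, 0.0689, -0.0913] rows 1.4
```

Call:
send_rows(targets="-0.001 0.006 0.02 -0.3 0 0 0;-0.001 0.006 0.04 -0.3 0 0 0;-0.001 0.006 0.052 -0.3 0 0 0;-0.001 0.006 0.058 -0.3 0 0 0;-0.001 0.006 0.058 -0.3 0 0 0;-0.001 0.006 0.058 -0.3 0 0 0")

```text
time_s: 6.08
ee_pos: [556.1, -285.6, 221.8]
ee_rot: [179.7, 0.0, 49.7]
force: [-0.2, -0.6, -1.0]
gripper_width: 15.7
gripper_force: 50.0
```

Call:
send_rows(targets="0 0 0.002 0 0 0 0;0 0 0.004 0 0 0 0;0 0 0.004 0 0 0 0")

```text
time_s: 6.33
ee_pos: [556.0, -286.6, 217.8]
ee_rot: [179.7, 0.0, 49.6]
force: [-0.3, -0.5, -1.4]
gripper_width: 15.7
gripper_force: 50.0
```

Call:
send_rows(targets="0 0 0.002 0 0 0 0;0 0 0.003 0 0 0 0;0 0 0.003 0 0 0 0")

```text
time_s: 6.58
ee_pos: [555.8, -286.8, 214.2]
ee_rot: [179.8, 0.1, 49.6]
force: [0.4, -0.5, -0.3]
gripper_width: 15.9
gripper_force: 50.0
```

Call:
send_rows(targets="0 0 0.002 0 0 0 0;0 0 0.003 0 0 0 0;0 0 0.003 0 0 0 0")

```text
time_s: 6.83
ee_pos: [555.8, -286.7, 211.0]
ee_rot: [179.8, 0.1, 49.6]
force: [-0.2, -0.5, -0.9]
gripper_width: 16.0
gripper_force: 50.0
```

Call:
send_rows(targets="0 0 0.001 0 0 0 0;0 0 0.002 0 0 0 0;0 0 0.002 0 0 0 0")

```text
time_s: 7.08
ee_pos: [555.9, -286.7, 209.1]
ee_rot: [179.8, 0.1, 49.6]
force: [0.2, -0.0, -0.9]
gripper_width: 16.1
gripper_force: 50.0
```

Call:
send_rows(targets="0 0 0.001 0 0 0 0;0 0 0.002 0 0 0 0;0 0 0.002 0 0 0 0")

```text
time_s: 7.33
ee_pos: [556.1, -286.8, 207.5]
ee_rot: [179.7, 0.0, 49.6]
force: [0.3, -1.2, -1.1]
gripper_width: 15.7
gripper_force: 50.0
```

Call:
send_rows(targets="0 0 0.001 0 0 0 0;0 0 0.002 0 0 0 0;0 0 0.002 0 0 0 0")

```text
time_s: 7.58
ee_pos: [556.8, -287.1, 207.1]
ee_rot: [179.6, -0.0, 49.6]
force: [0.4, 0.4, 6.3]
gripper_width: 15.6
gripper_force: 50.0
```

```bash
cat > arc.py <<'E'
from h import *
R0=R.from_euler('xyz',[179.75,0,49.6],degrees=True);p0=np.array([556.3,-286.9,205.4])
foot=RP.inv().apply(p0-AX)
print("foot local",foot-[0,0,62])
def row(phi,dz=0,f=foot):
    Rt=RP*R.from_euler('y',-phi,degrees=True)
    p=AX+Rt.apply(f+[0,0,dz]); Rn=Rt*RP.inv()*R0
    return p,Rn
if __name__=="__main__":
    for ph in (4,9,14,19,24,28,31,33):
        p,Rn=row(ph,-min(ph/15,1.5)); print(ph,p.round(0),end=' ');go(p,Rn,ref=(p0,R0))
E
python3 arc.py
```

```text
foot local [-84.29106652  30.6450013   -1.6       ]
4 [ 552. -287.  199.] [-0.0023, -0.0033, 0.0063, -3.2726, 2.3, 0.01] rows 0.6
9 [ 548. -286.  191.] [-0.0048, -0.0069, 0.0145, -7.3633, 5.175, 0.0226] rows 1.3
14 [ 544. -286.  182.] [-0.0068, -0.0098, 0.023, -11.4541, 8.05, 0.0351] rows 2.0
19 [ 542. -286.  173.] [-0.0084, -0.0121, 0.0319, -15.5448, 10.925, 0.0477] rows 2.7
24 [ 540. -285.  165.] [-0.0096, -0.0138, 0.0408, -19.6356, 13.8, 0.0602] rows 3.4
28 [ 539. -285.  157.] [-0.0102, -0.0148, 0.0479, -22.9082, 16.1, 0.0702] rows 3.9
31 [ 538. -285.  152.] [-0.0105, -0.0152, 0.0533, -25.3626, 17.825, 0.0778] rows 4.3
33 [ 538. -285.  148.] [-0.0106, -0.0154, 0.0568, -26.9989, 18.975, 0.0828] rows 4.6
```

Call:
send_rows(targets="-0.002 -0.003 0.006 -3.3 2.3 0 0;-0.005 -0.007 0.0145 -7.4 5.2 0 0;-0.007 -0.01 0.023 -11.5 8 0 0;-0.0085 -0.012 0.032 -15.5 10.9 0 0;-0.0095 -0.014 0.041 -19.6 13.8 0 0;-0.01 -0.015 0.048 -22.9 16.1 0.1 0;-0.0105 -0.015 0.053 -25.4 17.8 0.1 0;-0.0105 -0.0155 0.0565 -27 19 0.1 0;-0.0105 -0.0155 0.0565 -27 19 0.1 0;-0.0105 -0.0155 0.0565 -27 19 0.1 0;-0.0105 -0.0155 0.0565 -27 19 0.1 0;-0.0105 -0.0155 0.0565 -27 19 0.1 0")

```text
time_s: 8.58
ee_pos: [537.3, -285.1, 150.6]
ee_rot: [151.6, -18.2, 54.3]
force: [-7.8, 0.4, 10.2]
gripper_width: 15.5
gripper_force: 50.0
```

Run:
```python
from h import *
s=env.state();print(s["ee_pos"],s["ee_rot"],s["force"])
a=cam("top")["image"];b=cam("wrist")["image"]
cv2.imwrite("pics/t4.png",np.hstack([cv2.resize(a[125:250,295:395],(380,475),interpolation=cv2.INTER_CUBIC),cv2.resize(b,(420,315)).repeat(1,0) if 0 else cv2.copyMakeBorder(cv2.resize(b,(420,315)),0,160,0,0,0)]))
```

```text
[ 537.33658114 -285.12640431  150.58797727] [151.62539317 -18.24383434  54.25842153] [-7.82717834  0.42029034 10.15417937]
```

View pics/t4.png

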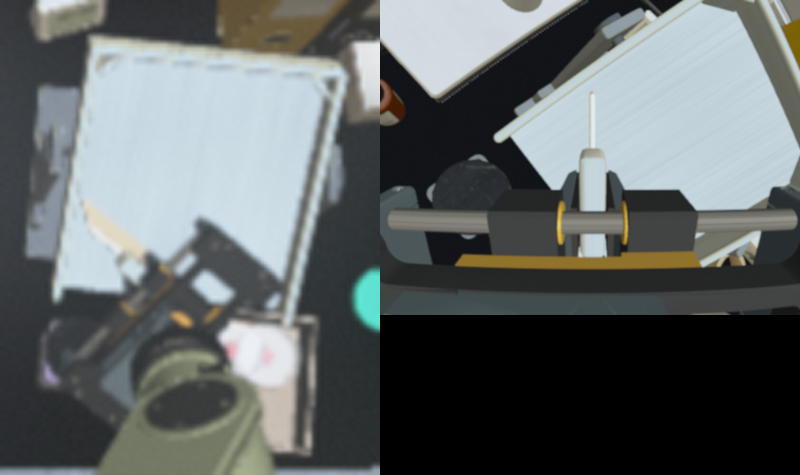

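The pan floor looks empty, and the dishes show in the bin at (240–280, 330–380) of the left panel. I'll hold briefly, then let the pan back up.

Run:
```python
from arc import *
ref=row(33,-1.5)
for ph in (28,22,16,10,5,0):
    p,Rn=row(ph,-1.5 if ph else 0);print(ph,end=' ');go(p,Rn,ref=ref)
p,Rn=row(0,70);go(p,Rn,ref=ref)
```

```text
foot local [-84.29106652  30.6450013   -1.6       ]
28 [0.0031, 0.0045, -0.0071, 4.0907, -2.875, -0.0125] rows 0.7
22 [0.0074, 0.0105, -0.015, 8.9996, -6.325, -0.0276] rows 1.5
16 [0.012, 0.0172, -0.022, 13.9085, -9.775, -0.0427] rows 2.4
10 [0.0171, 0.0244, -0.0281, 18.8174, -13.225, -0.0577] rows 3.2
5 [0.0216, 0.0308, -0.0325, 22.9082, -16.1, -0.0702] rows 3.9
0 [0.0267, 0.0382, -0.0375, 26.9989, -18.975, -0.0828] rows 4.6
[0.0487, 0.0697, -0.0961, 26.9989, -18.975, -0.0828] rows 4.6
```

Call:
send_rows(targets="0 0 0 0 0 0 0;0 0 0 0 0 0 0;0 0 0 0 0 0 0;0 0 0 0 0 0 0;0 0 0 0 0 0 0;0 0 0 0 0 0 0")

```text
time_s: 9.18
ee_pos: [537.5, -285.2, 150.7]
ee_rot: [151.6, -18.2, 54.3]
force: [-9.0, 0.7, 9.8]
gripper_width: 15.7
gripper_force: 50.0
```

Call:
send_rows(targets="0.003 0.0045 -0.007 4.1 -2.9 0 0;0.0075 0.0105 -0.015 9 -6.3 0 0;0.012 0.017 -0.022 13.9 -9.8 0 0;0.017 0.0245 -0.028 18.8 -13.2 0 0;0.0215 0.031 -0.0325 22.9 -16.1 0 0;0.0265 0.038 -0.0375 27 -19 0 0;0.0265 0.038 -0.0375 27 -19 0 0;0.035 0.05 -0.06 27 -19 0 0;0.042 0.06 -0.078 27 -19 0 0;0.0485 0.07 -0.096 27 -19 0 0;0.0485 0.07 -0.096 27 -19 0 0;0.0485 0.07 -0.096 27 -19 0 0")

```text
time_s: 10.18
ee_pos: [555.5, -287.0, 275.8]
ee_rot: [179.7, -0.0, 49.5]
force: [0.1, -0.3, -1.1]
gripper_width: 15.6
gripper_force: 50.0
```

Run:
```python
from h import *
p0,R0=now();print(p0)
w=cam("wrist")["image"];cv2.imwrite("pics/w5.png",w)
# home: TCP recorded at grasp
home=np.array([437.1,275.7,97.3]);RH=R.from_euler('xyz',[150.1,0,94.4],degrees=True)
pre=home+RH.apply([0,0,-150])
m=np.array([450,20,290.]);RM=cardR(-18,8)*FLIP
go(m,RM); go(pre,RH,ref=(m,RM)); print(pre)
```

```text
[ 555.5147896  -286.9530677   275.81039702]
[0.1651, -0.2789, -0.0164, -7.7424, 1.6203, -22.4361] rows 7.8
[0.2107, -0.1676, 0.0397, -21.619, 7.3183, -21.3142] rows 6.5
[362.54721407 269.96347576 227.33451234]
```

Call:
send_rows(targets="0.165 -0.279 -0.016 -7.7 1.6 -22.4 0;0.165 -0.279 -0.016 -7.7 1.6 -22.4 0;0.165 -0.279 -0.016 -7.7 1.6 -22.4 0;0.165 -0.279 -0.016 -7.7 1.6 -22.4 0;0.165 -0.279 -0.016 -7.7 1.6 -22.4 0;0.165 -0.279 -0.016 -7.7 1.6 -22.4 0;0.165 -0.279 -0.016 -7.7 1.6 -22.4 0;0.165 -0.279 -0.016 -7.7 1.6 -22.4 0;0.165 -0.279 -0.016 -7.7 1.6 -22.4 0;0.165 -0.279 -0.016 -7.7 1.6 -22.4 0")

```text
time_s: 11.07
ee_pos: [449.2, 20.8, 288.8]
ee_rot: [172.1, 0.1, 72.2]
force: [-0.4, -0.2, -0.8]
gripper_width: 15.8
gripper_force: 50.0
```

Run:
```python
from h import *
a=cam("top")["image"]
cv2.imwrite("pics/t6.png",cv2.resize(a[125:250,295:425],(624,600),interpolation=cv2.INTER_CUBIC))
p,r=now();print(p)
home=np.array([437.1,275.7,97.3]);RH=R.from_euler('xyz',[150.1,0,94.4],degrees=True)
go(home+RH.apply([0,0,-150]),RH)
```

```text
[449.88416788  19.7750722  289.00584275]
[0.2113, -0.167, 0.0386, -21.7215, 7.3913, -21.2117] rows 6.5
```

View pics/t6.png

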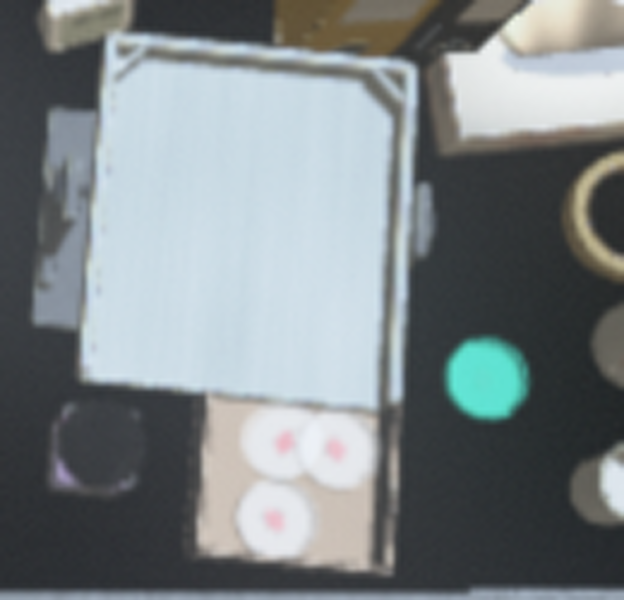

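All three dishes are in the bin at (283,441), (336,449) and (275,519), the pan is level and empty, and the jar hasn't moved. Now I'll return the card.

Call:
send_rows(targets="0.211 -0.167 0.039 -21.7 7.4 -21.2 0;0.211 -0.167 0.039 -21.7 7.4 -21.2 0;0.211 -0.167 0.039 -21.7 7.4 -21.2 0;0.211 -0.167 0.039 -21.7 7.4 -21.2 0;0.211 -0.167 0.039 -21.7 7.4 -21.2 0;0.211 -0.167 0.039 -21.7 7.4 -21.2 0;0.211 -0.167 0.039 -21.7 7.4 -21.2 0;0.211 -0.167 0.039 -21.7 7.4 -21.2 0;0.211 -0.167 0.039 -21.7 7.4 -21.2 0;0.211 -0.167 0.039 -21.7 7.4 -21.2 0;0.211 -0.167 0.039 -21.7 7.4 -21.2 0")

```text
time_s: 12.03
ee_pos: [364.8, 268.2, 228.2]
ee_rot: [150.0, -0.0, 94.1]
force: [0.5, -0.4, -0.7]
gripper_width: 15.4
gripper_force: 50.0
```

Run:
```python
from h import *
import pickle
np.set_printoptions(precision=1,suppress=True)
home=np.array([437.1,275.7,97.3]);RH=R.from_euler('xyz',[150.1,0,94.4],degrees=True)
s=env.state();print(s["ee_pos"],s["ee_rot"])
go(home+RH.apply([0,0,-60]),RH);go(home,RH)
w=cam("wrist")["image"].max(2).astype(int);w2=pickle.load(open("W2.pkl","rb"))["image"].max(2).astype(int)
for r in (125,150,185,200): print(r,w[r,244:276],w2[r,244:276])
print(w[100:120,258],w2[100:120,258]);print(w[178:200,258],w2[178:200,258])
```

```text
[364.8 268.2 228.2] [150.   -0.   94.1]
[0.0022, -0.0024, 0.0897, 0.0892, 0.1353, -0.2409] rows 2.2
[0.0023, -0.0025, 0.1497, 0.0892, 0.1353, -0.2409] rows 3.6
125 [163 159 142 137 154 162 163 161 157 158 158 176 204 224 234 239 240 231
 209 170 116  57  27  24  24  25  24  26  22  23  25  26] [167 165 155 132 139 157 165 166 167 165 162 182 208 227 235 240 240 230
 203 169 137  91  45  25  27  25  23  24  26  24  22  24]
150 [163 163 158 149 153 163 166 166 163 160 157 172 202 223 234 239 240 230
 205 167 117  59  25  23  25  25  25  25  24  23  26  23] [168 167 166 161 154 158 163 166 165 156 154 178 206 227 235 240 240 230
 202 168 136  91  44  26  24  23  27  26  25  24  26  25]
185 [155 134 118 114 116 117 119 121 121 121 121 121 121 122 121 121 121 121
 122 123 123 123 126 130 136 143 150 148 127  84  40  50] [155 131 117 113 114 117 118 120 121 120 120 120 120 120 121 120 121 121
 122 122 123 123 126 129 136 143 148 146 123  79  42  56]
200 [166 178 184 190 198 208 215 217 218 218 218 219 219 219 219 219 219 218
 219 220 220 219 218 218 219 219 219 220 219 213 193 149] [164 176 184 190 198 207 214 218 219 219 220 220 220 220 220 220 220 220
 220 221 221 220 219 219 219 219 220 220 220 214 195 153]
[167 160 140 113 103 105 104 106 104 105 110 122 137 160 196 220 230 233
 234 234] [118 152 166 168 163 150 129 113 107 107 111 120 134 156 192 219 230 234
 235 235]
[233 224 190 143 120 119 121 121 121 124 126 127 134 152 174 195 208 212
 213 213 213 216] [235 225 190 143 119 118 120 121 120 123 125 127 136 157 178 197 209 212
 213 213 213 217]
```

Call:
send_rows(targets="0.002 -0.0025 0.03 0 0 -0.2 0;0.002 -0.0025 0.06 0 0 -0.2 0;0.002 -0.0025 0.085 0 0 -0.2 0;0.002 -0.0025 0.095 0 0 -0.2 0;0.002 -0.0025 0.095 0 0 -0.2 0;0.002 -0.0025 0.095 0 0 -0.2 0;0.002 -0.0025 0.095 0 0 -0.2 0")

```text
time_s: 12.67
ee_pos: [409.6, 275.4, 146.3]
ee_rot: [149.9, -0.0, 94.4]
force: [0.4, -0.3, -0.2]
gripper_width: 15.7
gripper_force: 50.0
```

Run:
```python
from h import *
home=np.array([437.1,275.7,97.3]);RH=R.from_euler('xyz',[150.1,0,94.4],degrees=True)
go(home,RH)
```

```text
[-0.0018, -0.0009, 0.0561, 0.2167, -0.0416, 0.016] rows 1.3
```

Call:
send_rows(targets="-0.002 -0.001 0.01 0.2 0 0 0;-0.002 -0.001 0.018 0.2 0 0 0;-0.002 -0.001 0.025 0.2 0 0 0;-0.002 -0.001 0.03 0.2 0 0 0;-0.002 -0.001 0.03 0.2 0 0 0")

```text
time_s: 13.08
ee_pos: [423.4, 274.2, 117.8]
ee_rot: [150.2, 0.1, 94.5]
force: [0.0, -0.4, -0.2]
gripper_width: 16.0
gripper_force: 50.0
```

Call:
send_rows(targets="0 0 0.006 0 0 0 0;0 0 0.012 0 0 0 0;0 0 0.017 0 0 0 0;0 0 0.02 0 0 0 0;0 0 0.02 0 0 0 0")

```text
time_s: 13.5
ee_pos: [433.3, 274.8, 100.2]
ee_rot: [150.2, 0.1, 94.5]
force: [-0.6, 0.8, -0.8]
gripper_width: 16.0
gripper_force: 50.0
```

Run:
```python
from h import *
home=np.array([437.1,275.7,97.3]);RH=R.from_euler('xyz',[150.1,0,94.4],degrees=True)
go(home,RH)
```

```text
[0.0006, 0.0019, 0.0044, -0.1498, 0.0658, 0.109] rows 0.1
```

Call:
send_rows(targets="0 0.001 0.002 0 0 0 0;0 0.001 0.003 0 0 0 0;0 0.001 0.004 0 0 0 0;0 0.001 0.0045 0 0 0 0;0 0.001 0.0045 0 0 0 0")

```text
time_s: 13.92
ee_pos: [436.1, 275.1, 97.4]
ee_rot: [150.2, 0.1, 94.5]
force: [-0.8, 0.9, -3.4]
gripper_width: 15.9
gripper_force: 50.0
```

Call:
send_rows(targets="0 0 0 0 0 0 20;0 0 0 0 0 0 45;0 0 0 0 0 0 45;0 0 0 0 0 0 45;0 0 0 0 0 0 45")

```text
time_s: 14.33
ee_pos: [436.7, 275.6, 98.0]
ee_rot: [150.1, 0.0, 94.5]
force: [0.3, -0.9, -0.1]
gripper_width: 40.1
gripper_force: 0.0
```

Call:
send_rows(targets="0 0 -0.02 0 0 0 45;0 0 -0.04 0 0 0 45;0 0 -0.07 0 0 0 45;0 0 -0.1 0 0 0 45;0 0 -0.13 0 0 0 45;0 0 -0.13 0 0 0 45;0 0 -0.13 0 0 0 45;0 0 -0.13 0 0 0 45")

```text
time_s: 15.0
ee_pos: [371.8, 270.1, 210.0]
ee_rot: [150.2, 0.1, 94.5]
force: [0.4, -1.0, -0.2]
gripper_width: 40.9
gripper_force: 0.0
```

Run:
```python
from h import *
import pickle
np.set_printoptions(precision=1,suppress=True)
p,Rt=now();print(p)
w=cam("wrist");pickle.dump(w,open("W7.pkl","wb"));t=cam("top")["image"]
# where the home handle top (ends) was in W1 -> predicted here, from tri'd position
for c in ([420,311.8,123],[425.9,240.9,123]): print((proj(w,[c])[0]+.5)*1.5625)
im=cv2.resize(w["image"],(800,600));cv2.imwrite("pics/w7.png",im)
```

```text
[371.8 270.1 210. ]
[407.3 232.9]
[407.6 349.6]
```

View pics/w7.png

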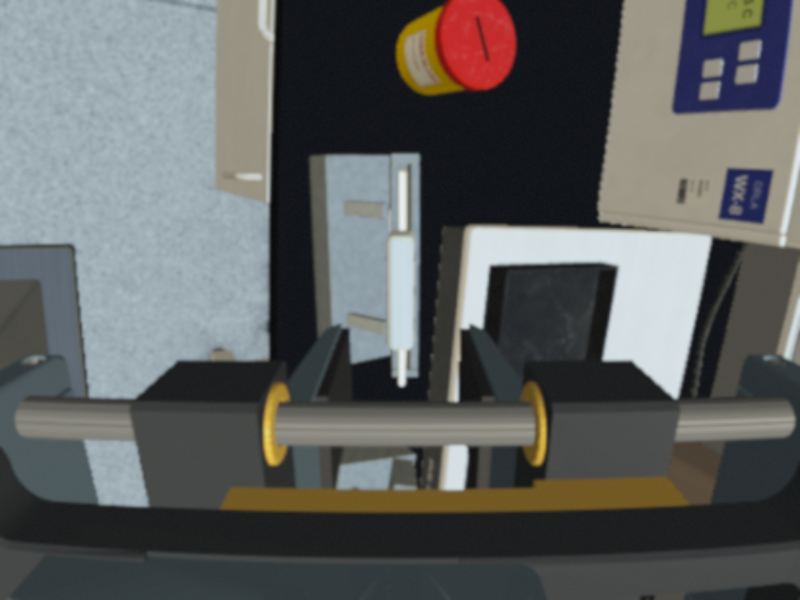

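The wrist view shows the card back in its slot: handle at (388–413, 234–350) against a predicted 233–350, and the strip inside the stand block. The gripper is clear, so I'm handing in.

```bash
python3 -c "
from h import *
print(env.job_done())"
```

```text
the job is handed in; nothing more can be done
None
```

I handed the job in after about 15 s of robot time: all three dishes are in the bin, the pan is level, the long card is back in its stand, and the jar looked unmoved in the last top view; the hand-in returned no verdict.

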